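# Start the self-tapping screw in the white housing

### The job

Start the self-tapping screw in the white plastic housing: take the red knob of the sprung hand driver above it, push it firmly straight down to its stop and, still pushing, turn it about a quarter turn clockwise (seen from above) so the screw cuts its first thread. Then let go so that the driver springs back up, and leave the driver over the black housing alone.

Things in the scene. Friction and masses are not known exactly. Their poses are not given: they have to be found in the camera images.
- white_grip (a point): Middle of the red bar knob (56 long, 18 wide, 36 high) of the driver above the WHITE housing, on its upright axis, 18 mm below the bar's top; 134 mm above the table when up. x along the bar, y across (the 18 mm to grip), z up. 24 mm below the point is a round flange (diameter 52, 5 thick) that fingertips may press on; 12 mm free travel under it. The bar starts within 45 degrees of world x.
- white_fixture: Fixed fixture, 80 x 78 mm, holding the white housing (70 x 50 mm); origin at the centre of its underside on the table, below the driver's axis. Its bridge (24 x 74 mm) and brass bush end 93 mm above the table. A twin with a BLACK housing stands at least 0.12 m away, centre to centre. To its right stands a large fixed tote of pellets, 170 mm high.
- white_push (a joint): Push of the white housing's driver straight down, m: 0 up, 0.012 at its hard stop; a spring lifts it again (3 N at first). After 6 mm its sprung bit meets the screw; at the stop the push is about 15 N. Pushed less than about 8 mm the bit slips round and the screw stays still.
- white_screw (a joint): Turn of the screw in the white housing, rad, growing clockwise seen from above: 0 not started, 1.57 a quarter turn, 2.6 its limit. It sinks 1 mm per rad, takes about 0.02 N m and stays where it is left. Driven only by the knob when pushed firmly; else the knob turns freely.
- black_push (a joint): The same push for the driver of the other fixture, with the BLACK housing (m, 0 up). Leave it at 0.
Not all that is in view belongs to the job. Leave any green look-alike of the white_fixture alone.

How it is judged:
By the outcome, as a careful person would: the job done as asked, in the order asked, and still so for the second after the job is handed in, with the robot touching nothing.
It also fails if it takes over 38 s, if anything falls off the work surface, if the arm or the gripper's body presses on something with over 40 N, if the wrist force passes 120 N, or if a joint passes its speed limit or range.

### The arm

A 6-joint arm with a two-finger parallel gripper is mounted at the origin on the work surface; the furniture and walls round the work are solid. World frame = base frame: x ahead of the robot, y to its left, z up, the work surface at z = 0. Lengths are in mm, angles in degrees, forces in N, time in s.
With the tool pointing down it reaches from about 275 to 975 mm from the base axis. Payload 8.4 kg.
Tool frame: the origin (TCP) lies between the finger pads; the fingertips stand 14 mm ahead of it and the grasp point (between the pads) lies 5 mm behind it (tip_extent is the z of the fingertips in the tool frame, in mm); z points along the fingers, y is the direction in which the jaws open and shut (so a half turn about z gives the same grasp; the last joint's range is limited). The gripper opens to 92 mm and grips with 3 to 60 N. Pads are 20 mm wide; open, the fingers measure 128 mm over their backs; the gripper's body (75 mm by 189 mm) begins 69 mm behind the grasp point.
Start: joints at [73.717, 20.225, 93.587, -0, 66.188, -0.138], TCP at [173.802, 600.351, 228.583] pointing down, gripper open.
Joint ranges: [-150.9, 150.9], [-52.94, 120.26], [3.33, 152.33], [-74.26, 254.26], [0, 154.13], [-172.89, 172.89]. Speed limits (degrees/s): [127.2, 127.2, 159.86, 180, 180, 180].

### API

Orientations are given as a 3x3 rotation matrix whose columns are the frame's x, y, z axes.
In Python, from rig import * gives the robot as it stands.
- The arm moves only by the tool arm_command, never from a script. Its arguments are lists of equal length, an entry for each row: "travel": the shift along the world's x, y, z in cm, a list of three; "turn": the turn about the world's z in degrees; "claw": the closure, from 0 (fully open) to 1 (shut). A call has 1 to 12 rows; each row is the pose to reach, as a shift and turn from the pose commanded when the call began; what a row does not reach only later rows make up. A row lasts 1/12 s, in which the tool goes at most 41.7 mm and 7.16 degrees, less where a joint would pass 70% of its speed; a pose out of reach is approached as far as the arm can. A call with a gripper value outside its range is refused whole. The fingers move at their own pace and stop on an object; "newtons" is the grip in N (left out, the last holds). Time passes only in rows, so rows that repeat a pose let the fingers close. It gives the time, the measured TCP pose, the force and the opening at its end, in the units of the state.
- state(): the state, without advancing time (a new reading comes with each control period).
- grab_frame(name): name is "scene" or "top" or "wrist"; returns the picture (480x640x3 uint8, red, green, blue); there is no depth.
- camera_model(name): a dict with "fovy" (degrees; the focal length in pixels is half the picture's height over the tangent of half this angle, whatever the lens; pixels are square), "cx", "cy" (the principal point, pixels), "k1" (the pictures are not rectified: a ray, as slopes to the right and down, at radius r is drawn at 1 + k1 r^2 times it, then the intrinsics apply), "T" (4x4, takes a point from camera to world coordinates). Camera axes: x right, y down, z forward; pixel columns grow to the right and rows downward; lengths in mm; the calibration is good to about 2 mm. A picture is of the moment at which its call begins: read the wrist's pose just before it. camera_model takes no time and is no camera call; for the wrist camera it gives the pose at the moment of the call.
- close_job(): hands the job in, once; it reports no verdict.
The state is a dict: "time": time; "joints": joint angles; "joint_vel": joint speeds; "joint_efforts": joint torques, N m; "position": TCP position; "tool_rot": TCP orientation; "force": force on the tool from outside, world axes, zero at the start; "ft_torque": the same for the moment, N m; "width": finger opening in mm.
Only numpy, scipy, OpenCV 4.12 (cv2) and the standard library are available. Lean on these libraries where they do the work, as an engineer would, in place of code of your own. Each camera call takes 0.05 s, during which the arm holds its last target. There are 200 camera calls.

## Working session

There is one attempt and no reset: what is moved stays moved. The work goes in short steps, Python scripts to look and compute and a tool call to move; the robot and the scene stay as the last step left them, time stands still between calls to the robot, and variables do not carry over. Pictures are saved under pics/ and viewed, about 8 in all and at most 12, crops included, and the job is handed in when it is done.

Besides the shell and the picture viewer there is one more tool, called after "Request:" by a JSON object that holds its "fn" and its "kwargs". arm_command: Moves the arm, as the interface text tells. Its arguments: {"type":"object","properties":{"travel":{"type":"array"},"turn":{"type":"array"},"claw":{"type":"array"},"newtons":{"type":"number"}},"required":["travel","turn","claw"]}

```bash
mkdir -p pics
cat > h.py <<'E'
from rig import *
import numpy as np, cv2
def save(n,f,crop=None,s=1):
    im=grab_frame(n)[:,:,::-1]
    if crop: a,b,c,d=crop; im=im[b:d,a:c]
    cv2.imwrite('pics/'+f,cv2.resize(im,None,fx=s,fy=s,interpolation=cv2.INTER_CUBIC))
def ray(m,u,v):
    f=240/np.tan(np.radians(m['fovy'])/2)
    d=np.array([(u-m['cx'])/f,(v-m['cy'])/f]);p=d.copy()
    for _ in range(20): p=d/(1+m['k1']*(p@p))
    T=np.array(m['T']);return T[:3,3],T[:3,:3]@np.array([p[0],p[1],1])
def atz(m,u,v,z):
    o,d=ray(m,u,v);return o+d*(z-o[2])/d[2]
def proj(m,P):
    f=240/np.tan(np.radians(m['fovy'])/2);T=np.array(m['T'])
    c=T[:3,:3].T@(np.array(P)-T[:3,3]);p=c[:2]/c[2];p=p*(1+m['k1']*(p@p));return p*f+[m['cx'],m['cy']]
E
python3 - <<'E'
from h import *
s=state();print(s['time'],s['position'],s['force'],s['width'])
for n in('scene','top'):
    save(n,n+'1.png');m=camera_model(n);print(n,m['fovy'],m['k1'],np.round(m['T'],2).tolist())
E
```

```text
0.0 [173.6744432  599.88609109 227.86025649] [ 0.37759844  0.50458313 -0.66269582] 92.01330735120979
scene 45.56749134422271 0.03518723870436667 [[-0.62, -0.36, 0.7, -255.29], [-0.78, 0.27, -0.56, 809.01], [0.02, -0.9, -0.45, 500.66], [0.0, 0.0, 0.0, 1.0]]
top 49.84063110409496 -0.0534590779730269 [[0.02, -0.98, 0.19, 243.52], [-1.0, -0.03, -0.02, 320.66], [0.02, -0.19, -0.98, 961.37], [0.0, 0.0, 0.0, 1.0]]
```

View pics/top1.png

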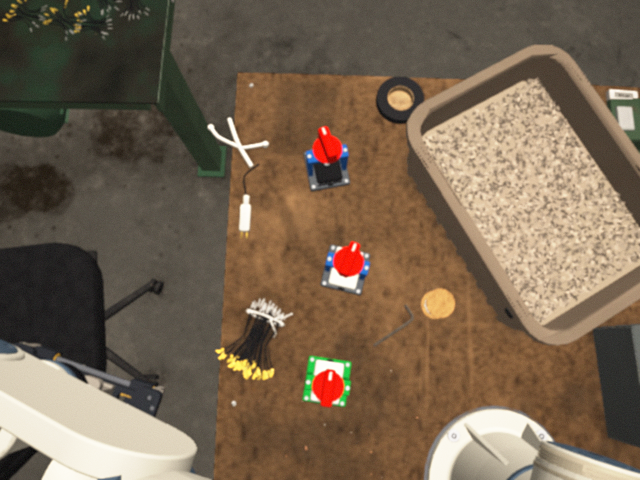

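View pics/scene1.png

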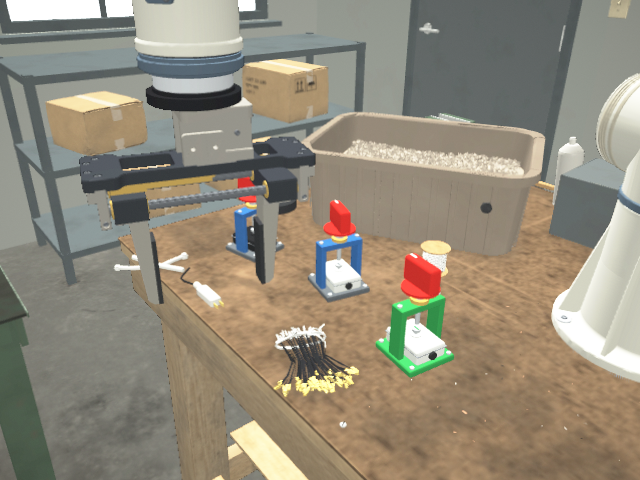

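The top view shows the white-housing driver (blue bridge) near (348,262), the black one near (327,150) and the green decoy near (328,388). The tote is to the right. I'll enlarge the target in both views.

Run:
```python
from h import *
a=cv2.imread('pics/top1.png')[225:305,310:390]; b=cv2.imread('pics/scene1.png')[190:310,290:390]
a=cv2.resize(a,(400,400),interpolation=cv2.INTER_CUBIC);b=cv2.resize(b,(400,480),interpolation=cv2.INTER_CUBIC)
o=np.zeros((480,800,3),np.uint8);o[:400,:400]=a;o[:,400:]=b;cv2.imwrite('pics/crop1.png',o)
m=camera_model('top');print(atz(m,348,262,110),atz(m,327,150,110),atz(m,328,388,110))
```

```text
[368.9334199  273.94274684 110.        ] [564.56466538 313.42714535 110.        ] [164.88003097 302.67575126 110.        ]
```

View pics/crop1.png

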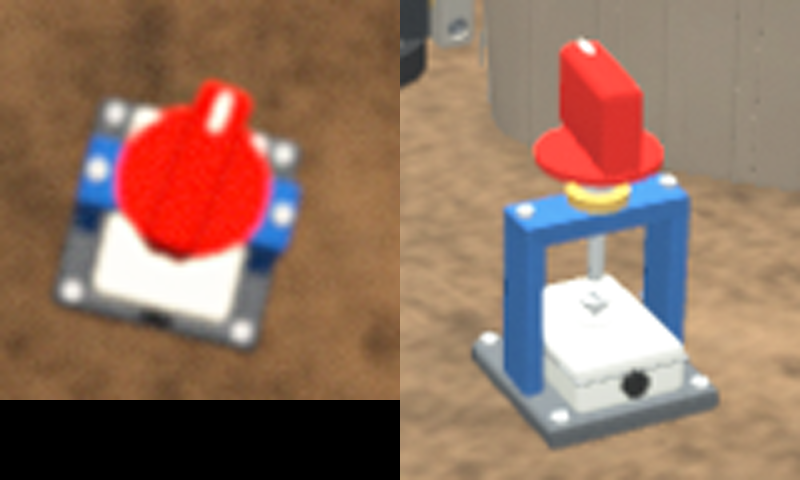

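Run:
```python
from h import *
m=camera_model('top');T=lambda x,y,z:np.round(atz(m,310+x/5-.4,225+y/5-.4,z),1)
print('flange',T(194,181,112),'bolts',[T(*p,10) for p in((115,112),(285,152),(72,290),(242,330))],'stripe',T(226,95,152),T(214,131,152),'ends',T(97,168,93),T(283,214,93))
n=camera_model('scene');S=lambda x,y,z:np.round(atz(n,290+(x-400)/4-.4,190+y/4-.4,z),1)
print('scene flange',S(598,153,112.5),'bar top', S(582,43,152),S(622,90,152),S(640,80,152))
s=state();print(np.round(s['tool_rot'],3).tolist(),np.round(s['joints'],1)); print(np.round(camera_model('wrist')['T'],2).tolist(),camera_model('wrist')['fovy'])
```

```text
flange [370.7 273.4 112. ] bolts [array([411.3, 297.7,  10. ]), array([397.7, 233.9,  10. ]), array([344.1, 312.2,  10. ]), array([330.9, 249.2,  10. ])] stripe [392.6 265.8 152. ] [380.9 269.5 152. ] ends [377.1 305.4  93. ] [363.  241.9  93. ]
scene flange [361.6 283.1 112.5] bar top [379.3 277.9 152. ] [335.5 294.5 152. ] [338.5 283.  152. ]
[[-0.961, 0.278, -0.0], [0.278, 0.961, -0.001], [0.0, -0.001, -1.0]] [73.7 20.3 93.6  0.  66.2 -0.1]
[[0.28, 0.93, 0.25, 104.87], [0.96, -0.27, -0.07, 620.19], [-0.0, 0.26, -0.97, 383.65], [0.0, 0.0, 0.0, 1.0]] 66.1891987697786
```

Request:
{"fn": "arm_command", "kwargs": {"travel": [[3, -5, 0], [5, -8, 0], [7, -11.5, 0], [9, -15, 0], [11, -18, 0], [13, -21.5, 0], [15, -25, 0], [17, -28, 0], [18.5, -30.5, 0], [19.7, -32.6, 0], [19.7, -32.6, 0], [19.7, -32.6, 0]], "turn": [0, 0, 0, 0, 0, 0, 0, -1, -2, -3, -3, -3], "claw": [0, 0, 0, 0, 0, 0, 0, 0, 0, 0, 0, 0], "newtons": 50}}

```text
time: 1.1
position: [371.1, 273.5, 228.5]
tool_rot: [[-0.944, 0.33, -0.0], [0.33, 0.944, -0.0], [0.0, -0.0, -1.0]]
force: [-0.0, -0.4, 0.2]
width: 92.1
```

Run:
```python
from h import *
import json
m=camera_model('wrist');save('wrist','w1.png');print(state()['time'],np.round(m['T'],2).tolist())
json.dump({k:np.array(v).tolist() for k,v in m.items()},open('w1.json','w'))
for P in((370.5,273.4,152),(370.5,273.4,112.5)):print(proj(m,P))
```

```text
1.15 [[0.33, 0.91, 0.24, 303.5], [0.94, -0.32, -0.09, 297.31], [-0.0, 0.26, -0.97, 384.21], [0.0, 0.0, 0.0, 1.0]]
[328.13356752 252.92781679]
[328.20912049 237.74856377]
```

View pics/w1.png

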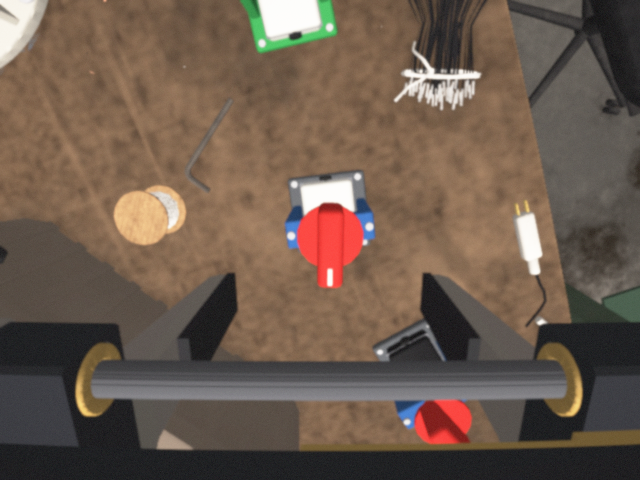

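The wrist view shows the target's flange centred near (330,238), within 2 px of the prediction. The bar is nearly vertical in the image, so the jaws are aligned. One enlarged check before descending.

Run:
```python
import cv2
a=cv2.imread('pics/w1.png')[165:295,280:380];cv2.imwrite('pics/w1c.png',cv2.resize(a,None,fx=4.5,fy=4.5,interpolation=cv2.INTER_CUBIC))
```

```text
(no output)
```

View pics/w1c.png

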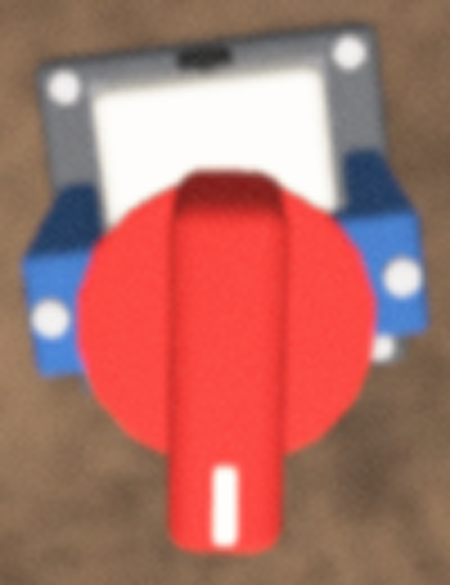

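Run:
```python
from h import *
import json
m=json.load(open('w1.json'));T=lambda x,y,z:atz(m,280+x/4.5-.4,165+y/4.5-.4,z)
a,b=T(226.5,547,152),T(230,213,152);print(a,b,(a+b)/2,np.linalg.norm(a-b),np.degrees(np.arctan2(*(a-b)[1::-1])),T(226.5,318,112.5),T(50,319,93)/2+T(402,277,93)/2)
```

```text
[393.0517456  266.76252429 152.        ] [345.17569297 284.04994301 152.        ] [369.11371929 275.40623365 152.        ] 50.90158407453348 -19.853990675753245 [369.09199789 275.2862835  112.5       ] [370.22275466 274.74954951  93.        ]
```

Request:
{"fn": "arm_command", "kwargs": {"travel": [[-0.1, 0.1, -3], [-0.1, 0.1, -6], [-0.1, 0.1, -8], [-0.1, 0.1, -9.3], [-0.1, 0.1, -9.9], [-0.1, 0.1, -9.9], [-0.1, 0.1, -9.9], [-0.1, 0.1, -9.9], [-0.1, 0.1, -9.9], [-0.1, 0.1, -9.9], [-0.1, 0.1, -9.9], [-0.1, 0.1, -9.9]], "turn": [-0.5, -0.5, -0.5, -0.5, -0.5, -0.5, -0.5, -0.5, -0.5, -0.5, -0.5, -0.5], "claw": [0, 0, 0, 0, 0, 0.5, 1, 1, 1, 1, 1, 1], "newtons": 50}}

```text
time: 2.15
position: [370.0, 275.5, 130.0]
tool_rot: [[-0.942, 0.336, 0.001], [0.336, 0.942, 0.0], [-0.0, 0.001, -1.0]]
force: [-0.4, -0.9, 0.7]
width: 47.3
```

Request:
{"fn": "arm_command", "kwargs": {"travel": [[0, 0, 0], [0, 0, 0], [0, 0, 0], [0, 0, 0], [0, 0, 0], [0, 0, 0], [0, 0, 0], [0, 0, 0]], "turn": [0, 0, 0, 0, 0, 0, 0, 0], "claw": [1, 1, 1, 1, 1, 1, 1, 1]}}

```text
time: 2.82
position: [369.7, 275.1, 129.6]
tool_rot: [[-0.942, 0.336, -0.0], [0.336, 0.942, -0.0], [0.0, -0.0, -1.0]]
force: [-0.0, -2.3, 2.9]
width: 17.6
```

Run:
```python
from h import *
s=state();print(s['time'],s['position'],s['force'],s['ft_torque'],s['width']);save('scene','s2.png',(240,130,440,330),3)
```

```text
2.8167 [369.72513722 275.1472153  129.55982893] [-0.02074401 -2.32551497  2.9442077 ] [-0.48951527 -0.01887252  0.014067  ] 17.614876209475618
```

View pics/s2.png

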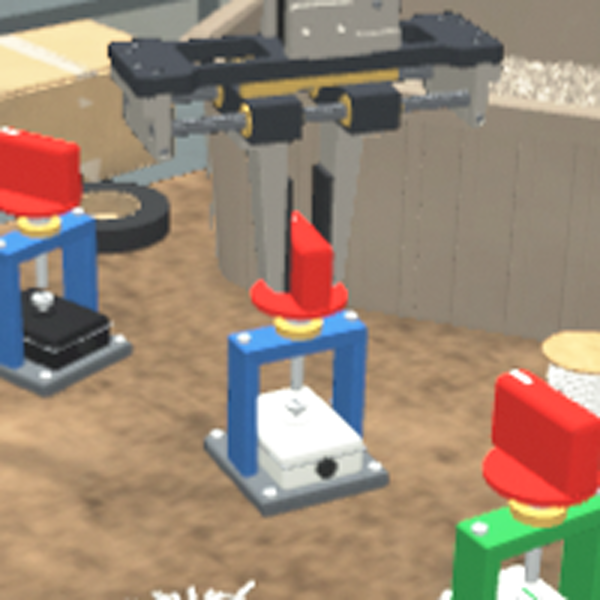

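The jaws are closed on the red bar above the white housing (width 17.6). Now I press down in small steps.

Request:
{"fn": "arm_command", "kwargs": {"travel": [[0, 0, -0.3], [0, 0, -0.6], [0, 0, -0.8], [0, 0, -1.0], [0, 0, -1.0], [0, 0, -1.0]], "turn": [0, 0, 0, 0, 0, 0], "claw": [1, 1, 1, 1, 1, 1]}}

```text
time: 3.37
position: [369.8, 275.2, 119.7]
tool_rot: [[-0.942, 0.336, -0.0], [0.336, 0.942, -0.0], [0.0, -0.0, -1.0]]
force: [-2.4, -5.6, 11.6]
width: 17.5
```

Request:
{"fn": "arm_command", "kwargs": {"travel": [[0, 0, -0.1], [0, 0, -0.2], [0, 0, -0.25], [0, 0, -0.25]], "turn": [0, 0, 0, 0], "claw": [1, 1, 1, 1]}}

```text
time: 3.7
position: [369.8, 275.2, 117.5]
tool_rot: [[-0.942, 0.336, -0.0], [0.336, 0.942, -0.0], [0.0, -0.0, -1.0]]
force: [-2.2, -5.6, 14.9]
width: 17.6
```

Request:
{"fn": "arm_command", "kwargs": {"travel": [[0, 0, -0.05], [0, 0, -0.1], [0, 0, -0.1]], "turn": [0, 0, 0], "claw": [1, 1, 1]}}

```text
time: 3.95
position: [369.9, 275.2, 117.4]
tool_rot: [[-0.942, 0.336, -0.0], [0.336, 0.942, -0.0], [-0.0, -0.0, -1.0]]
force: [-6.5, -8.1, 28.0]
width: 17.9
```

At the stop: 12.2 mm of travel and 28 N. Now turning clockwise while pushing.

Request:
{"fn": "arm_command", "kwargs": {"travel": [[-0.02, -0.03, 0], [-0.04, -0.05, 0], [-0.04, -0.05, 0], [-0.04, -0.05, 0], [-0.04, -0.05, 0], [-0.04, -0.05, 0], [-0.04, -0.05, 0], [-0.04, -0.05, 0]], "turn": [-6, -12, -18, -24, -30, -36, -42, -48], "claw": [1, 1, 1, 1, 1, 1, 1, 1]}}

```text
time: 4.62
position: [370.3, 275.6, 117.4]
tool_rot: [[-0.375, 0.927, 0.002], [0.927, 0.375, 0.002], [0.001, 0.002, -1.0]]
force: [-2.1, -3.8, 22.5]
width: 17.3
```

Request:
{"fn": "arm_command", "kwargs": {"travel": [[0, 0, 0], [0, 0, 0], [0, 0, 0], [0, 0, 0], [0, 0, 0], [0, 0, 0], [0, 0, 0], [0, 0, 0], [0, 0, 0], [0, 0, 0]], "turn": [-6, -12, -18, -24, -30, -36, -41, -46, -46, -46], "claw": [1, 1, 1, 1, 1, 1, 1, 1, 1, 1]}}

```text
time: 5.45
position: [371.0, 275.7, 117.4]
tool_rot: [[0.401, 0.916, 0.003], [0.916, -0.401, 0.002], [0.003, 0.002, -1.0]]
force: [0.5, -4.8, 20.4]
width: 17.4
```

Run:
```python
from h import *
s=state();print(s['time'],s['position'],s['force'],s['ft_torque'],s['width'],np.round(s['joints'],1));save('scene','s3.png',(240,130,440,330),3)
```

```text
5.45 [370.96132017 275.65100001 117.44198738] [ 0.47402278 -4.83716349 20.37543107] [-1.09594388  0.22070545 -0.02694911] 17.386584702519315 [ 36.5  14.4 118.9  -0.   46.5  60.1]
```

View pics/s3.png

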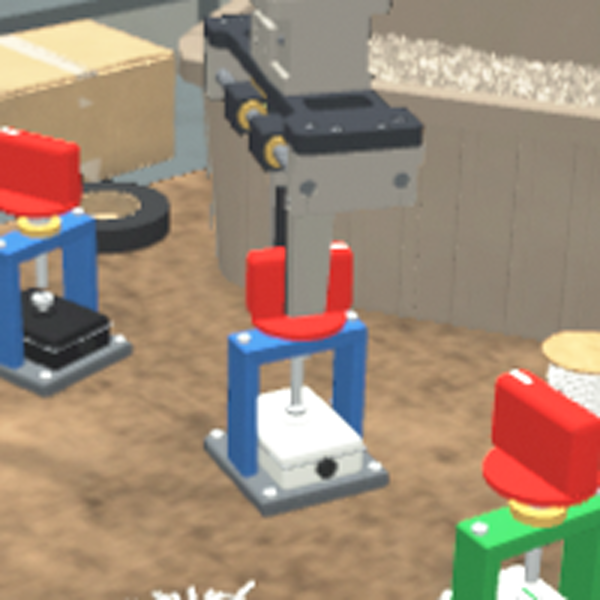

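The flange is down on the bush, the bit is on the screw and the tool has turned 94°. Releasing, then rising.

Request:
{"fn": "arm_command", "kwargs": {"travel": [[0, 0, 0], [0, 0, 0], [0, 0, 0], [0, 0, 0], [0, 0, 0], [0, 0, 0.5], [0, 0, 1.5], [0, 0, 3.5], [0, 0, 6.5], [0, 0, 9.5], [0, 0, 12], [0, 0, 12]], "turn": [0, 0, 0, 0, 0, 0, 0, 0, 0, 0, 0, 0], "claw": [0.4, 0.4, 0.4, 0.4, 0.4, 0.4, 0.4, 0.4, 0.4, 0.4, 0.4, 0.4]}}

```text
time: 6.5
position: [371.6, 276.6, 241.4]
tool_rot: [[0.401, 0.916, 0.007], [0.916, -0.401, 0.005], [0.007, 0.004, -1.0]]
force: [0.7, 0.2, 0.0]
width: 55.2
```

Run:
```python
from h import *
s=state();print(s['time'],s['position'],s['force'],s['width']);save('scene','s4.png',(240,130,440,330),3)
```

```text
6.5 [371.62134793 276.58278532 241.4022344 ] [0.69319154 0.181091   0.01594894] 55.16209566119268
```

View pics/s4.png

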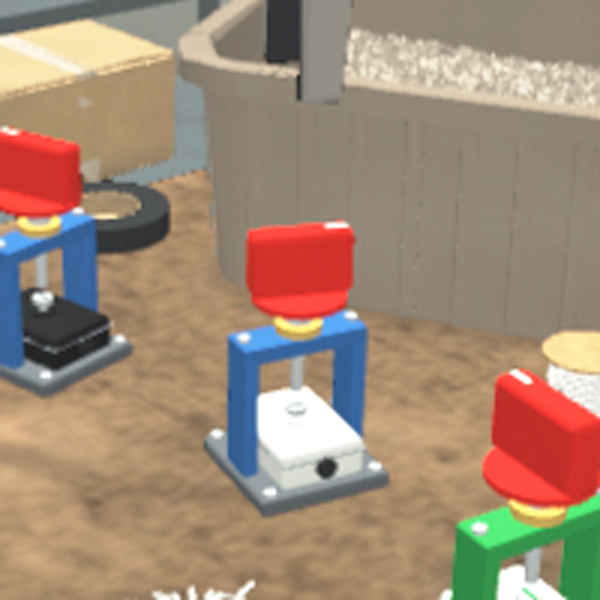

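The driver has sprung back up, its knob is turned and the screw head sits lower. The black and green drivers haven't moved. Handing in.

```bash
python3 -c "
from h import *
print(close_job(),state()['time'])"
```

```text
the job is handed in; nothing more can be done
the job is handed in; nothing more can be done
```

The screw in the white housing is started, and the job is handed in; the last clock reading before that was 6.5 s.

- **Push:** I gripped the red bar knob and pushed it 12.2 mm to its stop. The force was about 28 N there and stayed above 20 N at both readings during the turn.
- **Turn:** The tool turned about 94° clockwise. I couldn't read the screw's own angle directly, but in the last picture its head sits visibly lower.
- **Release:** I opened the jaws and rose straight up. The last picture shows the driver fully up with its knob turned. The gripper is clear, with wrist force under 1 N.
- **Other drivers:** I never touched the black or green ones, and both looked unchanged in the pictures.

One check disagreed: the scene camera put the knob about 13 mm from where the top and wrist cameras did. Those two agreed to about 2 mm, so I used them, and the grasp confirmed the position.

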